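# Close up the parrot's foraging house

## Task

Get the orange foraging house ready for the parrot: fold the stiff yellow landing flap down until it is level, then work the blue wedge backward out from under the heavy stone roof in small slow tugs, never yanking it and never lifting the roof, so that the roof comes down shut. Lay the wedge flat in the steel tray without dropping it, leaving the flap level and the cup, twist toy and wooden rings where they are.

Things in the scene. Friction and masses are not known exactly. Their poses are not given: they have to be found in the camera images.
- house: Orange plastic foraging house, fixed, 220 mm deep (x), 170 wide (y), 90 high without roof. Origin on the shelf under the house; its -x axis points out of the front, to the robot. A flat porch deck, top 90 mm above the origin, 158 mm wide, runs from x = -135 mm (front edge, where the flap is hinged) to x = +30 mm, in under the roof; the wedge lies on it. Place and yaw vary.
- roof (a joint): Tilt of the heavy grey stone roof (1.1 kg, 130 mm from hinge to front edge, 180 wide, 18 thick) about a level hinge at the back (house x = +80 mm, height 90 mm), rad: 0 = shut, flat on the deck; positive = front raised. Starts about 0.16, its front edge resting on the wedge; it sinks by its own weight as the wedge comes out.
- roof_edge (a point): Middle of the lower front edge of the roof (house x = -50 mm when shut, 90 mm above the shelf); now raised some 22 mm by the wedge.
- flap (a joint): Angle of the yellow landing flap (80 mm long, 120 wide, 8 thick), hinged along the deck's front edge, rad: 0 = level, top face flush with the deck, pointing to the robot; positive = free edge raised. Starts at 0.6 to 1.1, in the wedge's way. Stiff: it stays where left and takes about 5 N near its free edge to move. No stop at level: pushed too far, it sags below (to -0.7).
- flap_hinge (a point): Middle of the flap's hinge line, at the height of its top face (house x = -135 mm, 90 mm above the shelf).
- flap_edge (a point): Middle of the flap's free edge on its top face, 80 mm from the hinge.
- wedge: Loose blue wedge, 0.13 kg, 140 mm long (x), 34 wide (y). Origin at the centre of its flat underside; thin tip (3 mm) at x = +70 mm under the roof, thickening evenly to 30 mm at x = -30, then level to the tail at x = -70. It points along the house's +x within 0.12 rad, up to 30 mm off its middle, some 70 mm of it under the roof. Drawing it 85 mm straight back (its -x) frees it.
- wedge_grip (a point): Centre of the top of the grip block on the wedge's tail, 64 mm above the wedge's underside at its x = -53 mm. The block is 30 mm long (x), 34 wide (y), in front of the roof, free on all sides. The wedge drags with up to about 20 N, so grip it firmly. Moving it faster than about 10 cm/s while the roof rests on it counts as yanking.
- tray: Fixed shallow open steel tray, 200 mm (x) by 160 mm (y), walls 20 mm high and 4 mm thick, floor top about 4 mm above the shelf. Origin at the centre of its underside. To the left or the right of the house.
- twist_toy: Bystander: green acrylic twist toy, 60 mm wide, 95 mm tall, standing on the side opposite the tray. Origin under its centre.
- cup: Bystander: white ceramic cup, 80 mm wide, 85 mm tall, beside the back of the house. Origin under its centre.
- ring_a: Bystander: lower of two loosely stacked beechwood rings, 84 mm wide, 18 mm high, beside the back of the house. Origin at the centre of its underside.
- ring_b: Bystander: upper ring, same size, on top of the lower.
Things that resemble listed ones, but are neither listed nor needed, are in the scene too. Of the things that look like the wedge, the smallest one is meant.

How it is judged:
On the way, in this order (a step that is already met when the one before it is completed fails the run):
1. the landing flap is level (within 0.14 rad) while the wedge still holds the roof up (value of joint flap between -0.14 and 0.14 rad and value of joint roof above 0.08 rad), for 0.2 s.
2. the wedge is out from under the roof and the roof is shut (within 0.02 rad) (value of joint roof below 0.02 rad and x of wedge in the frame of house below -0.115 m), for 0.2 s.
At the end, for the whole second after the job is handed in: the flap is level within 0.14 rad; the roof is shut within 0.02 rad; the wedge lies still and flat, right way up, on the tray's floor, its origin within 60 mm (tray x) and 65 mm (tray y) of the tray's centre (value of joint flap between -0.14 and 0.14 rad and value of joint roof below 0.02 rad and x of wedge in the frame of tray between -0.06 and 0.06 m and y of wedge in the frame of tray between -0.065 and 0.065 m and z of wedge in the frame of tray below 0.012 m and angle between wedge's own z axis and vertical below 0.1 rad and linear speed of wedge below 0.02 m/s); the robot touches nothing.
It fails at once if the wedge is yanked: it moves faster than 0.2 m/s while the roof rests on it (linear speed of wedge above 0.2 m/s and value of joint roof above 0.025 rad).
It fails at once if the roof is lifted (above 0.26 rad) (value of joint roof above 0.26 rad).
It fails at once if the wedge is let go more than 50 mm above the tray (contact force between wedge and the fingers below 0.05 N and horizontal distance between wedge and tray below 0.12 m and z of wedge in the frame of tray above 0.054 m).
It fails at once if a bystander is moved more than 25 mm (distance of any of cup, twist_toy, ring_a, ring_b from where it was at the start of the episode above 0.025 m).
It also fails if it takes over 64 s, if anything falls off the work surface, if the arm or the gripper's body presses on something with over 40 N, if the wrist force passes 120 N, or if a joint passes its speed limit or range.

## Robot

A 7-joint arm with a two-finger parallel gripper is mounted at the origin on the work surface. World frame = base frame: x ahead of the robot, y to its left, z up, the work surface at z = 0. Lengths are in m, angles in rad, forces in N, time in s.
With the tool pointing down it reaches from about 0.35 to 0.9 m from the base axis. Payload 19.9 kg.
Tool frame: the origin (TCP) lies between the finger pads; the fingertips stand 19 mm ahead of it and the grasp point (between the pads) is the TCP; z points along the fingers, y is the line along which they close (so a half turn about z gives the same grasp; the last joint's range is limited). The gripper opens to 94 mm and grips with 3 to 60 N. Pads are 16 mm wide; open, the fingers measure 119 mm over their backs; the gripper's body (75 mm by 177 mm) begins 78 mm behind the grasp point.
Start: joints at [1.204, 0.417, -0.01, 1.614, 0.005, 1.111, -0.053], TCP at [0.199, -0.592, 0.224] pointing down, gripper open.
Joint ranges: [-2.81, 2.81], [-0.39, 2.02], [-1.27, 1.25], [0.06, 2.57], [-1.19, 4.33], [0.19, 2], [-2.82, 2.82]. Speed limits (rad/s): [1.89, 1.89, 2.39, 2.39, 3.01, 3.01, 3.01].

## Interface

Orientations are given as a 3x3 rotation matrix whose columns are the frame's x, y, z axes.
In Python, from rig import robot gives the robot as it stands. Calls block until the motion is done:
- robot.move_ptp(position, orientation): joint-space move of the TCP to a pose.
- robot.move_linear(position, velocity=0.15, frame=None, threshold=None): straight line of the TCP; frame=None keeps the orientation; velocity is the mean speed in m/s. With threshold (N) it stops when the force on the tool has changed by that much, and returns True; else False.
- robot.goto_joints(angles): joint-space move.
- robot.gripper_to(opening): finger opening in m; the grip force is fixed at half the most; returns when the fingers have stopped.
- robot.pause(seconds).
- robot.ik(position, orientation): joint angles nearest the present ones, or None.
- robot.get_state(): the state.
- robot.grab_frame(name): name is "scene" or "top"; returns the picture (480x640x3 uint8, red, green, blue); there is no depth.
- robot.camera_info(name): a dict with "fx", "fy", "cx", "cy" (pixels), "rvec" (rotation vector, rad) and "tvec" (3), from world to camera coordinates, as OpenCV has them. Camera axes: x right, y down, z forward; pixel columns grow to the right and rows downward; lengths in m; the calibration is good to about 2 mm. A picture is of the moment at which its call begins. camera_info takes no time and is no camera call.
A pose or a line that the arm cannot do raises robot.PlanningError and nothing moves.
- robot.sign_off(): hands the job in; it is judged then, once.
The state is a dict: "time": time; "qpos": joint angles; "joint_vel": joint speeds; "effort": joint torques, N m; "ee_pos": TCP position; "tool_rot": TCP orientation; "force": force on the tool from outside, world axes, zero at the start; "moment": the same for the moment, N m; "opening": finger opening in m; "grasp_force": force on a finger pad.
Only numpy, scipy, OpenCV 4.12 (cv2) and the standard library are available. Lean on these libraries where they do the work, as an engineer would, in place of code of your own. Each camera call takes 0.05 s, during which the arm holds its last target. There are 200 camera calls.

## Working session

There is one attempt and no reset: what is moved stays moved. The work goes in short steps, each a Python script; the robot and the scene stay as the last script left them, time stands still between calls to the robot, and variables do not carry over. Pictures are saved under pics/ and viewed, at most 10 in all, crops included, and the job is handed in when it is done.

```bash
mkdir -p pics; ls; python3 - <<'E'
from rig import robot
import cv2
for n in("scene","top"):
    f=robot.grab_frame(n); cv2.imwrite(f"pics/{n}0.png",cv2.cvtColor(f,cv2.COLOR_RGB2BGR)); print(n,robot.camera_info(n))
print(robot.get_state())
E
```

```text
pics
scene {'fx': 548.4548909831226, 'fy': 548.4548909831226, 'cx': 315.00619645375855, 'cy': 236.2493286014593, 'rvec': array([ 1.96113504,  1.08620936, -0.5782439 ]), 'tvec': array([-0.28091562, -0.16716274,  1.57509781])}
top {'fx': 577.809697158021, 'fy': 577.809697158021, 'cx': 316.3664199540522, 'cy': 240.57822813163563, 'rvec': array([ 2.13172517, -2.120041  ,  0.18598857]), 'tvec': array([0.00960184, 0.57103302, 1.51015825])}
{'time': 0.1, 'qpos': array([ 1.20450872,  0.41793791, -0.01029023,  1.61409625,  0.00469945,
        1.11070322, -0.05298797]), 'joint_vel': array([ 8.64016424e-04, -2.40607238e-03, -4.95420502e-04, -1.21640006e-03,
        8.68855755e-05, -2.57640700e-04,  6.99844497e-04]), 'effort': array([ 1.65659432e-03, -8.52581692e+01,  6.40952457e-01, -4.26695681e+01,
       -4.88462497e-02,  1.62701088e-02,  1.38658520e-04]), 'ee_pos': array([ 0.19932575, -0.5920311 ,  0.2238806 ]), 'tool_rot': array([[ 9.47715943e-01,  3.19114863e-01, -4.43066229e-04],
       [ 3.19115157e-01, -9.47715387e-01,  1.02995181e-03],
       [-9.12277532e-05, -1.11749090e-03, -9.99999371e-01]]), 'force': array([ 0.59788366, -0.5478246 , -1.05702819]), 'moment': array([ 0.05171513, -0.06590124,  0.05024861]), 'grasp_force': 0.0, 'opening': 0.09427895580559242}
```

View pics/scene0.png

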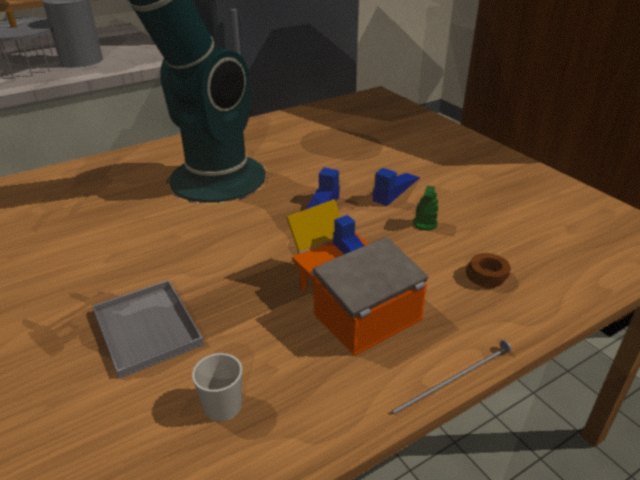

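View pics/top0.png

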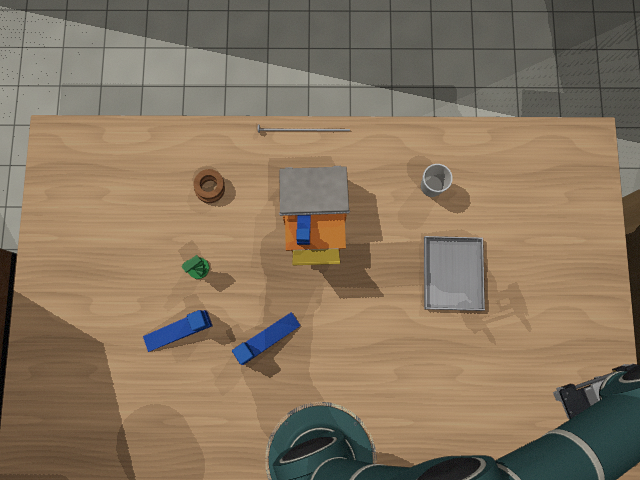

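The top view shows three blue wedges: one on the porch under the roof at (303,228), and two longer ones loose on the table at (178,330) and (267,338). The porch one is the smallest and lies under the roof, so it fits the description. The flap is at about (316,256), the tray at (455,274), the rings at (209,186), the toy at (197,267) and the cup at (437,180). I'll confirm the wedge in an enlarged crop.

```bash
python3 - <<'E'
import cv2
a=cv2.imread("pics/top0.png")[160:275,265:385]; cv2.imwrite("pics/topc.png",cv2.resize(a,None,fx=5,fy=5,interpolation=cv2.INTER_CUBIC))
a=cv2.imread("pics/scene0.png")[190:340,280:440]; cv2.imwrite("pics/scenec.png",cv2.resize(a,None,fx=4,fy=4,interpolation=cv2.INTER_CUBIC))
E
```

```text
(no output)
```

View pics/topc.png

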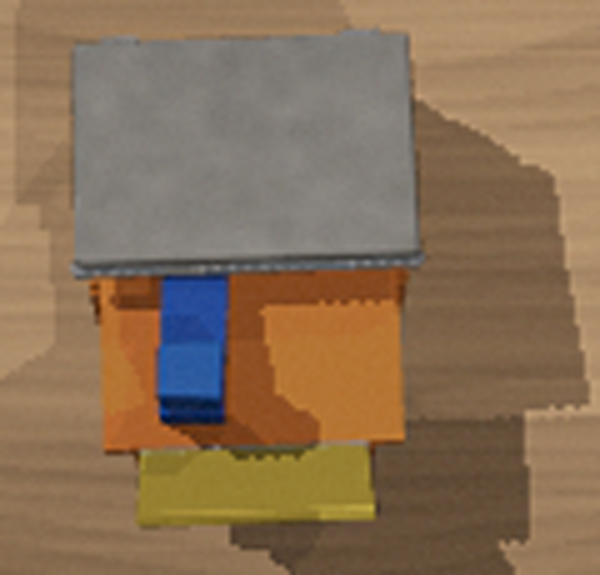

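View pics/scenec.png

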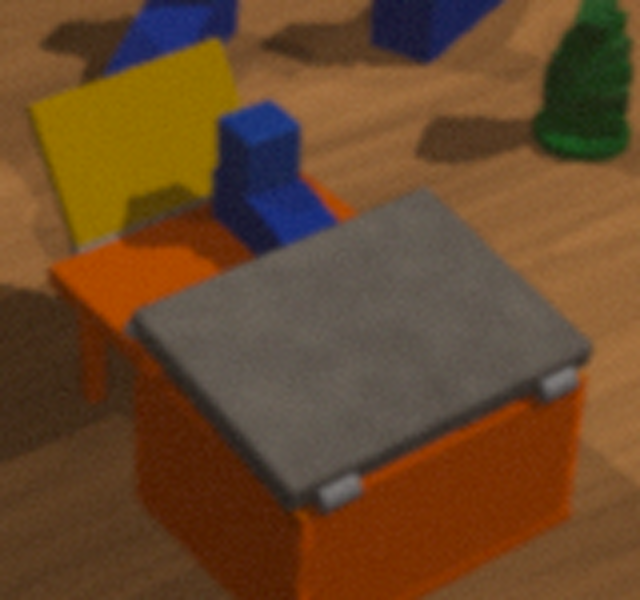

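The crops confirm it: the porch wedge's block top is centred at crop (191,371) in the top view and (260,121) in the scene view. The deck's front corners are at (105,453) and (403,440), and the flap's free edge spans (137,518) to (375,503).

```bash
cat > h.py <<'E'
import numpy as np, cv2
from rig import robot
def cam(n):
    c=robot.camera_info(n); R=cv2.Rodrigues(np.array(c["rvec"]))[0]; K=np.array([[c["fx"],0,c["cx"]],[0,c["fy"],c["cy"]],[0,0,1]])
    return K,R,np.array(c["tvec"])
def onplane(n,uv,z):
    K,R,t=cam(n); d=R.T@np.linalg.solve(K,[*uv,1]); o=-R.T@t
    return o+d*(z-o[2])/d[2]
def tri(a,b):
    P=[]
    for n in("top","scene"):
        K,R,t=cam(n); P.append(K@np.c_[R,t])
    X=cv2.triangulatePoints(P[0],P[1],np.array(a,float).reshape(2,1),np.array(b,float).reshape(2,1)); return (X[:3]/X[3]).ravel()
T=lambda u,v:(265+u/5-.4,160+v/5-.4)
S=lambda u,v:(280+u/4-.375,190+v/4-.375)
E
python3 - <<'E'
from h import *
np.set_printoptions(precision=4,suppress=True)
a=onplane("top",T(105,453),.09);b=onplane("top",T(403,440),.09);print("deck",a,b,np.linalg.norm(a-b),(a+b)/2,np.arctan2(b[0]-a[0],a[1]-b[1]))
a=onplane("top",T(75,42),.108);b=onplane("top",T(408,33),.108);print("roof back",a,b,np.linalg.norm(a-b),(a+b)/2)
for n,p in(("grip",[(162,343),(224,341),(222,401),(158,398)]),):
    q=[onplane("top",T(*x),.154) for x in p];print(n,np.array(q),np.mean(q,0))
q=[onplane("scene",S(*x),.154) for x in [(220,118),(262,100),(300,122),(258,143)]];print("grip scene",np.array(q),np.mean(q,0))
print("flap edge",tri(T(137,518),S(30,107)),tri(T(375,503),S(218,40)))
print("flap hinge",tri(T(138,452),S(78,248)))
print("tray",[onplane("top",p,.02) for p in [(425,237),(484,236),(487,310),(426,309)]])
print("cup ring toy",[onplane("top",p,.04)[:2] for p in [(437,180),(209,186),(198,268)]])
for n in("top","scene"):
    for w in range(1):pass
E
```

```text
deck [0.5379 0.0932 0.09  ] [ 0.5456 -0.0633  0.09  ] 0.15672800098351733 [0.5417 0.0149 0.09  ] 0.049396236324947856
roof back [0.7566 0.1115 0.108 ] [ 0.7625 -0.0658  0.108 ] 0.1774612233389334 [0.7595 0.0229 0.108 ]
grip [[0.584  0.0615 0.154 ]
 [0.5852 0.0301 0.154 ]
 [0.5543 0.0308 0.154 ]
 [0.5557 0.0631 0.154 ]] [0.5698 0.0464 0.154 ]
grip scene [[0.5573 0.0341 0.154 ]
 [0.5549 0.0615 0.154 ]
 [0.5822 0.066  0.154 ]
 [0.5865 0.0375 0.154 ]] [0.5702 0.0498 0.154 ]
flap edge [0.4789 0.0289 0.1309] [ 0.5235 -0.0063  0.194 ]
flap hinge [0.5233 0.0316 0.0633]
tray [array([ 0.5882, -0.2867,  0.02  ]), array([ 0.5918, -0.4494,  0.02  ]), array([ 0.3888, -0.4482,  0.02  ]), array([ 0.3906, -0.2839,  0.02  ])]
cup ring toy [array([ 0.7454, -0.3206]), array([0.7252, 0.3112]), array([0.4961, 0.332 ])]
```

```bash
python3 - <<'E'
from h import *
from scipy.optimize import least_squares
np.set_printoptions(precision=4,suppress=True)
print("flap edge L",tri(T(137,518),S(218,40)),"R",tri(T(375,503),S(30,107)),"hingeR",tri(T(373,443),S(78,248)))
def proj(n,X):
    K,R,t=cam(n); p=(K@(R@np.array(X).T+t[:,None])); return (p[:2]/p[2]).T
top=[(162,343),(224,341),(222,401),(158,398),(160,418),(224,423)]
L=[(-.038,.017,.064),(-.038,-.017,.064),(-.068,-.017,.064),(-.068,.017,.064),(-.07,.017,0),(-.07,-.017,0)]
sc=[(220,118),(262,100),(300,122),(258,143)]; Ls=[L[2],L[3],L[0],L[1]]
# scene: left corner=-y rear? try both assignments below
def W(p,L):
    c,s=np.cos(p[2]),np.sin(p[2]); L=np.array(L)
    return np.c_[p[0]+c*L[:,0]-s*L[:,1],p[1]+s*L[:,0]+c*L[:,1],.09+L[:,2]]
f=lambda p:np.r_[(proj("top",W(p,L))-[T(*x) for x in top]).ravel(),(proj("scene",W(p,Ls))-[S(*x) for x in sc]).ravel()]
r=least_squares(f,[.62,.05,0],loss="soft_l1");print("wedge",r.x,"res",r.fun.round(1),"grip",W(r.x,[(-.053,0,.064)]))
# house fit: deck front corners top, roof back bottom corners, scene deck corner
H=[(-.135,.079,.09),(-.135,-.079,.09),(.08,.09,.108),(.08,-.09,.108)];ht=[(105,453),(403,440),(75,42),(408,33)]
def WH(p,L):
    w=W(p,L); w[:,2]-=.09; return w
g=lambda p:np.r_[(proj("top",WH(p,H))-[T(*x) for x in ht]).ravel(),(proj("scene",WH(p,[H[1]]))-[S(50,272)]).ravel()]
r=least_squares(g,[.67,.02,0.04],loss="soft_l1");print("house",r.x,r.fun.round(1),WH(r.x,[(-.135,0,.09)]))
for th in(.6,.7,.8,.9,1.,1.1):
    F=[(-.135-.08*np.cos(th),s*.06,.09+.08*np.sin(th)) for s in(1,-1)]
    print(th,(proj("top",WH(r.x,F))-[T(137,518),T(375,503)]).ravel().round(1),(proj("scene",WH(r.x,F))-[S(218,40),S(30,107)]).ravel().round(1))
E
```

```text
flap edge L [0.4946 0.0734 0.1553] R [ 0.5023 -0.0457  0.1584] hingeR [ 0.5439 -0.0457  0.0952]
wedge [0.6233 0.0495 0.0322] res [-1.5 -0.3 -0.5 -0.3  0.2 -0.6 -0.5  0.3  0.1  1.5  0.2  0.1 -1.9  0.2
  1.1 -0.4  0.4  0.7 -2.8  0.8] grip [[0.5703 0.0478 0.154 ]]
house [0.6788 0.0204 0.0367] [-0.4 -1.2  0.1 -0.4 -0.7  0.4  0.3  0.2 -0.8 -0.3] [[0.5439 0.0154 0.09  ]]
0.6 [0.2 8.4 0.  9.9] [-5.3  4.2 -5.5  4.7]
0.7 [0.1 6.2 0.  7.7] [-4.   2.7 -4.5  3.2]
0.8 [-0.1  3.7  0.   5.2] [-2.6  1.4 -3.2  2. ]
0.9 [-0.2  1.1  0.   2.6] [-0.9  0.5 -1.8  1.2]
1.0 [-0.4 -1.8 -0.  -0.3] [ 0.9 -0.1 -0.2  0.7]
1.1 [-0.5 -4.7 -0.1 -3.2] [ 2.8 -0.3  1.5  0.5]
```

```bash
cat >> h.py <<'E'
def Rz(a): 
    c,s=np.cos(a),np.sin(a); return np.array([[c,s,0],[s,-c,0],[0,0,-1.]])
def st(m=""):
    s=robot.get_state(); print(m,round(s["time"],2),s["ee_pos"].round(4),"F",s["force"].round(1),"op",round(s["opening"],4),"g",round(s["grasp_force"],1))
def shot(n,f):
    im=cv2.cvtColor(robot.grab_frame(n),cv2.COLOR_RGB2BGR); cv2.imwrite(f,im); return im
E
python3 - <<'E'
from h import *
robot.gripper_to(0.0)
R=Rz(.037); u=np.array([np.cos(.037),np.sin(.037)]); h0=np.array([.5445,-.01])
def P(th,s): return [*(h0-u*(s*np.cos(th)-.008)),.09+s*np.sin(th)+.019]
p=P(1.1,.045)
robot.move_ptp([p[0],p[1],.26],R); st("above")
robot.move_linear([p[0],p[1],p[2]+.004],velocity=.12); st("in")
for th,s in((.9,.047),(.7,.05),(.5,.055),(.3,.06),(.15,.065),(0.02,.066)):
    robot.move_linear(P(th,s),velocity=.06); st(th)
q=robot.get_state()["ee_pos"]
robot.move_linear([q[0],q[1],.26],velocity=.15)
shot("top","pics/t1.png"); shot("scene","pics/s1.png"); st()
a=np.vstack([cv2.resize(cv2.imread("pics/s1.png")[190:310,280:440],None,fx=4,fy=4,interpolation=cv2.INTER_CUBIC)]); cv2.imwrite("pics/s1c.png",a)
E
```

```text
above 3.9 [ 0.5322 -0.0113  0.2599] F [ 0.1 -0.1  0.4] op 0.0003 g 0.0
in 4.94 [ 0.5325 -0.0104  0.1537] F [-0.2 -0.1  0.1] op 0.0003 g 0.0
0.9 5.28 [ 0.5231 -0.0108  0.146 ] F [ 0.6 -0.1  1.1] op 0.0006 g 0.7
0.7 5.6 [ 0.5147 -0.0111  0.1415] F [4.4 1.3 1.3] op 0.0001 g 1.8
0.5 5.94 [ 0.5044 -0.0114  0.1355] F [3.1 0.7 1.5] op 0.0003 g 1.5
0.3 6.3 [ 0.4949 -0.0118  0.1266] F [1.2 0.5 1. ] op 0.0004 g 0.6
0.15 6.62 [ 0.4878 -0.0121  0.1185] F [ 0.8 -0.8  0.2] op 0.0006 g 0.1
0.02 6.92 [ 0.4861 -0.0122  0.1101] F [-0.5  0.7 -0.5] op 0.0003 g 0.0
 8.17 [ 0.4858 -0.0122  0.2592] F [ 0.5  0.6 -1. ] op 0.0004 g 0.0
```

View pics/s1c.png

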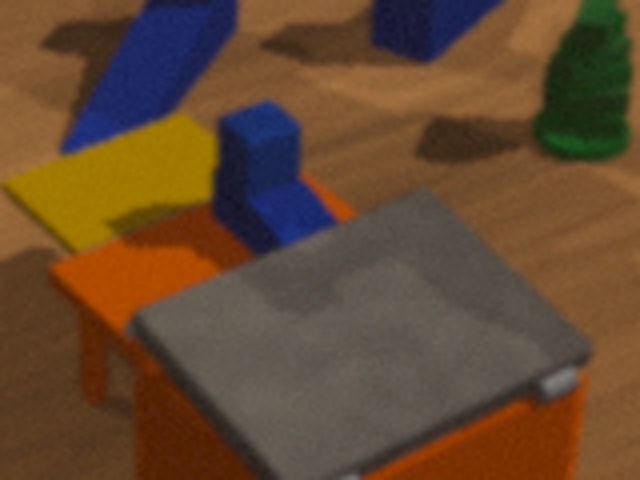

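The flap is now near level: its free-edge corners are at crop (5,185) and (190,115). The wedge and roof haven't moved. The contact force was low at the end, so I'll compute the angle.

```bash
python3 - <<'E'
from h import *
h=[.6788,.0204,.0367]
def proj(n,X):
    K,R,t=cam(n); p=(K@(R@np.array(X).T+t[:,None])); return (p[:2]/p[2]).T
c,s=np.cos(h[2]),np.sin(h[2])
for th in(-.2,-.1,0,.1,.2,.3):
    F=[(-.135-.08*np.cos(th),k*.06,.09+.08*np.sin(th)) for k in(1,-1)]
    F=[(h[0]+c*x-s*y,h[1]+s*x+c*y,z) for x,y,z in F]
    print(th,(proj("scene",F)-[S(190,115),S(5,185)]).round(1).ravel(),proj("top",F).round(1).ravel())
cv2.imwrite("pics/t1c.png",cv2.resize(cv2.imread("pics/t1.png")[200:290,265:385],None,fx=6,fy=6,interpolation=cv2.INTER_CUBIC))
E
```

```text
-0.2 [-1.6  6.2 -1.   6.2] [293.4 279.2 339.  277.8]
-0.1 [-1.9  3.  -1.4  3. ] [293.2 279.3 339.1 277.9]
0 [-2.  -0.1 -1.7 -0.2] [293.1 279.1 339.2 277.7]
0.1 [-1.9 -3.  -1.8 -3.1] [293.  278.6 339.3 277.2]
0.2 [-1.6 -5.7 -1.7 -5.9] [292.8 277.8 339.4 276.3]
0.3 [-1.1 -8.3 -1.4 -8.5] [292.7 276.7 339.5 275.2]
```

The flap is level, at about 0 ± 0.03 rad. Next I'll grip the block on its front and rear faces, so the pull is held by shape and not only by friction, and draw the wedge out slowly.

```bash
python3 - <<'E'
from h import *
w=.032
robot.gripper_to(.05)
for a in(w+np.pi/2,w-np.pi/2):
    ok=[robot.ik(p,Rz(a)) for p in([.5703,.0478,.143],[.485,.045,.143],[.438,-.367,.057],[.438,-.367,.2])]
    print(a,[None if q is None else q.round(2) for q in ok])
    if all(q is not None for q in ok): break
R=Rz(a)
robot.move_ptp([.5703,.0478,.26],R); st()
print(robot.move_linear([.5703,.0478,.144],velocity=.08,threshold=12)); st("down")
robot.gripper_to(0.02); st("grip")
E
```

```text
1.6027963267948966 [array([ 0.44,  0.52, -0.75,  1.8 ,  0.42,  0.98, -0.46]), array([ 0.49,  0.37, -0.76,  2.01,  0.33,  0.89, -0.42]), array([ 1.03,  0.59, -0.5 ,  1.86,  0.38,  0.79,  0.36]), array([ 1.03,  0.39, -0.49,  1.76,  0.21,  1.04,  0.5 ])]
 10.31 [0.5702 0.0476 0.26  ] F [-0.2  0.7 -1.2] op 0.0499 g 0.0
False
down 11.91 [0.5705 0.0478 0.1444] F [-0.2  0.1  0.1] op 0.0501 g 0.0
grip 12.36 [0.5703 0.0477 0.1441] F [-0.6 -1.3  2.3] op 0.03 g 29.7
```

The opening is 30.0 mm, which matches the block's length, so it's gripped. Now small tugs.

```bash
python3 - <<'E'
from h import *
w=.032; u=np.array([np.cos(w),np.sin(w),0]); p=np.array([.5703,.0477,.1441])
for k in range(1,10):
    robot.move_linear(p-u*.0105*k,velocity=.03); st(k)
    robot.pause(.1)
shot("scene","pics/s2.png")
cv2.imwrite("pics/s2c.png",cv2.resize(cv2.imread("pics/s2.png")[140:340,250:450],None,fx=3,fy=3,interpolation=cv2.INTER_CUBIC))
E
```

```text
1 12.86 [0.5593 0.0475 0.1441] F [-4.2  0.   4.1] op 0.0298 g 29.6
2 13.46 [0.5488 0.047  0.1441] F [-3.9 -0.2  4.7] op 0.0301 g 29.6
3 14.06 [0.5384 0.0467 0.1441] F [-3.3  0.2  4.3] op 0.0299 g 29.6
4 14.66 [0.5281 0.0464 0.1441] F [-2.3  0.5  4.9] op 0.03 g 29.6
5 15.26 [0.5177 0.046  0.1442] F [0.1 0.7 5.6] op 0.0302 g 29.6
6 15.86 [0.5074 0.0457 0.1442] F [1.6 1.7 5.8] op 0.0302 g 29.6
7 16.46 [0.4963 0.0453 0.1441] F [-2.3 -0.6  7.9] op 0.03 g 29.6
8 17.06 [0.4855 0.0449 0.144 ] F [-4.4  1.  10.1] op 0.0301 g 29.6
9 17.66 [0.475  0.0446 0.144 ] F [-5.   0.9  9.8] op 0.0302 g 29.6
```

View pics/s2c.png

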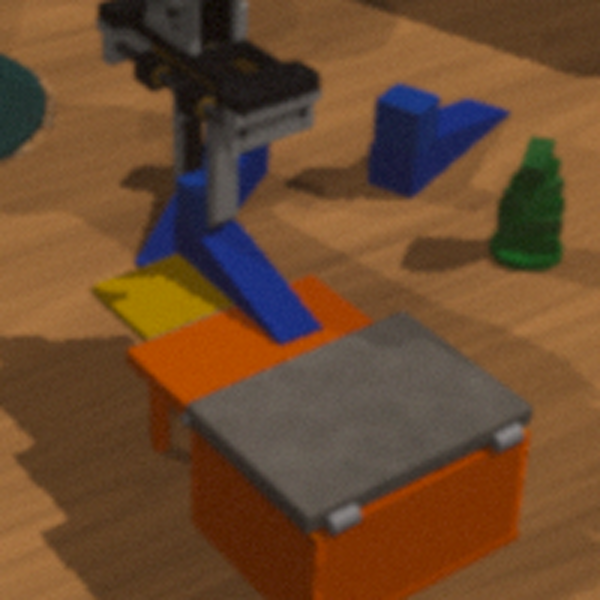

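The wedge is clear of the roof (tip at crop (320,328)), the roof looks shut, and the flap is still about level. Next I'll lift the wedge and carry it to the tray.

```bash
python3 - <<'E'
from h import *
robot.pause(.3)
q=robot.get_state()["ee_pos"]
robot.move_linear([q[0]-.003,q[1],.20],velocity=.06); st("lift")
shot("scene","pics/s3.png")
a=-.014; R=Rz(a+np.pi/2); g=[.4899-.053,-.367-.053*np.sin(a)]
robot.move_linear([.44,-.16,.21],velocity=.12)
robot.move_linear([*g,.20],velocity=.12,frame=R); st("over tray")
robot.move_linear([*g,.085],velocity=.08); st()
shot("top","pics/t3.png"); shot("scene","pics/s4.png")
A=cv2.resize(cv2.imread("pics/s3.png")[200:320,250:450],None,fx=3,fy=3,interpolation=cv2.INTER_CUBIC)
B=cv2.resize(cv2.imread("pics/s4.png")[250:390,60:260],None,fx=3,fy=3,interpolation=cv2.INTER_CUBIC)
cv2.imwrite("pics/v3.png",np.vstack([A,B])[:600] if 0 else cv2.resize(np.vstack([A,B]),(450,585)))
E
```

```text
lift 19.19 [0.4718 0.0446 0.1997] F [ 0.3  0.3 -1.6] op 0.0303 g 29.6
over tray 22.99 [ 0.4371 -0.3658  0.2001] F [ 0.  -0.7 -0.4] op 0.0301 g 29.6
 24.58 [ 0.4371 -0.3664  0.0854] F [-0.2 -0.1 -1. ] op 0.0302 g 29.6
```

View pics/v3.png

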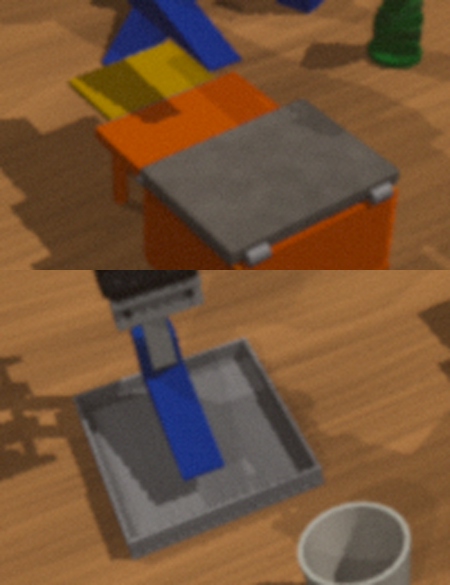

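View pics/t3.png

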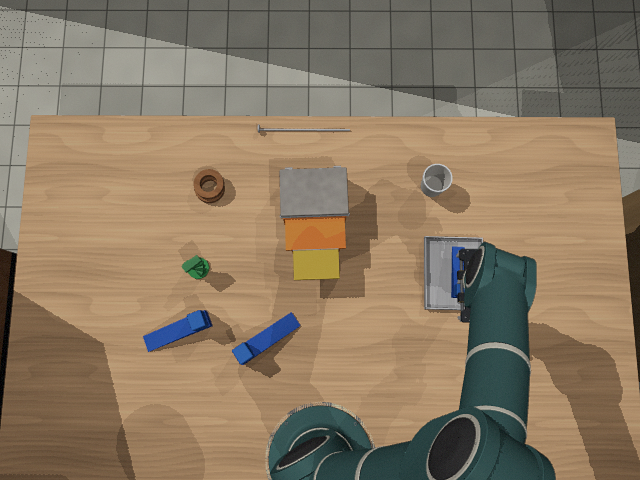

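The flap is still level (free-edge corners within 1 px in height of their earlier place), the roof is shut, and the wedge hangs level inside the tray. I'll set it down.

```bash
python3 - <<'E'
from h import *
q=robot.get_state()["ee_pos"]
print(robot.move_linear([q[0],q[1],.0565],velocity=.02,threshold=4)); st("set")
robot.gripper_to(.046); st("open"); robot.pause(.2)
q=robot.get_state()["ee_pos"]
robot.move_linear([q[0],q[1],.2],velocity=.08)
robot.move_ptp([.30,-.45,.30],Rz(np.pi/2-.014)); robot.pause(.3); st("clear")
t=shot("top","pics/t4.png"); s=shot("scene","pics/s5.png")
A=cv2.resize(t[220:325,250:510],None,fx=3,fy=3); B=cv2.resize(s[190:390,80:440],None,fx=2.1,fy=2.1)
W=max(A.shape[1],B.shape[1]); pad=lambda i:cv2.copyMakeBorder(i,0,0,0,W-i.shape[1],cv2.BORDER_CONSTANT)
v=np.vstack([pad(A),pad(B)]); print(v.shape); cv2.imwrite("pics/v4.png",v[:600] if v.shape[0]<=600 else cv2.resize(v,None,fx=.8,fy=.8))
E
```

```text
True
set 25.91 [ 0.437  -0.3664  0.0581] F [-1.5  0.1  7.2] op 0.0302 g 29.6
open 26.38 [ 0.4365 -0.366   0.0574] F [ 0.3 -0.3 -1. ] op 0.046 g 0.0
clear 29.6 [ 0.3007 -0.4494  0.2995] F [ 0.4  0.3 -1.4] op 0.0458 g 0.0
(735, 780, 3)
```

View pics/v4.png

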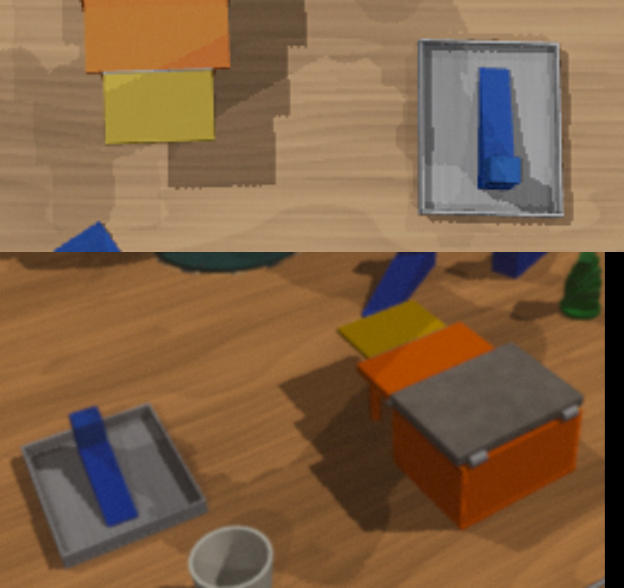

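The wedge lies flat in the middle of the tray, the roof is shut, the flap is level and the robot is clear of everything, so I'm handing in.

```bash
python3 -c "
from rig import robot
print(robot.sign_off())"
```

```text
the job is handed in; nothing more can be done
None
```

The job is handed in: in the last pictures the flap is level, the roof is shut, the wedge lies flat in the middle of the tray, and the bystanders in view are where they were; no verdict came back.

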